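# Roll the wash-bottle caddy into its bay against the sampler's buffers

## Robot

A 7-joint arm with a two-finger parallel gripper is mounted at the origin on the work surface. World frame = base frame: x ahead of the robot, y to its left, z up, the work surface at z = 0. Lengths are in m, angles in degrees, forces in N, time in s.
With the tool pointing down it reaches from about 0.425 to 1.025 m from the base axis. Payload 9.4 kg.
Tool frame: the origin (TCP) lies midway between the tips of the shut fingers; the grasp point (between the pads) lies manip.hold_point_z behind it (manip.hold_point_z is the distance from the TCP to the grasp point, in m); z points along the fingers, x is the direction in which the jaws open and shut, and the axes are right-handed (so a half turn about z gives the same grasp; the last joint's range is limited). The gripper opens to 85 mm and grips with 20 to 120 N. Pads are 22 mm wide; open, the fingers measure 114 mm over their backs; the gripper's body (76 mm by 85 mm) begins 54 mm behind the grasp point. The pads swing forward as they close: fully open they stand 13 mm farther back than shut.
Start: joints at [-79.051, 34.337, -0.143, 91.639, 0.103, 54.024, -4.572], TCP at [0.192, 0.699, 0.192] pointing down, gripper open.
Joint ranges: [-147.43, 147.43], [-19.82, 112.94], [-74.19, 73.91], [6.32, 146.72], [-59.91, 239.91], [6.04, 106.73], [-150.56, 150.56]. Speed limits (degrees/s): [127.2, 127.2, 172.46, 172.46, 180, 180, 180].

## Interface

Orientations are given as [roll, pitch, yaw] about the fixed x, y, z axes, in that order (R = Rz(yaw) Ry(pitch) Rx(roll)).
In Python, from bench import manip gives the robot as it stands.
- The arm moves only by the tool servo_tool, never from a script. Its argument "moves" is a list of rows, each a list of 3 entries, a list of its own where there are three numbers: the shift along the world's x, y, z in m, then the turn about the world's z in degrees, then the opening, from -1 (shut) to 1 (fully open). In form: [[[x, y, z], twist, gripper], ...]. A call has 1 to 10 rows; each row shifts and turns the pose as measured when the row begins; what a row does not reach is not made up. A row lasts 1/10 s, in which the tool goes at most 50 mm and 8.59 degrees, less where a joint would pass 70% of its speed; a pose out of reach is approached as far as the arm can. A call with a gripper value outside its range is refused whole. The fingers move at their own pace and stop on an object; "newtons" is the grip in N (left out, the last holds). Time passes only in rows, so rows that do not move let the fingers close. It gives the time, the measured TCP pose, the force and the opening at its end, in the units of the state.
- manip.sense(): the state, without advancing time (a new reading comes with each control period).
- manip.grab_frame(name): name is "side" or "top" or "wrist"; returns a dict with "frame" (400x640x3 uint8, red, green, blue), "camera_matrix" (3x3 intrinsics, pixels), "rvec" (rotation vector, rad) and "tvec" (3), from world to camera coordinates, as OpenCV has them; the wrist camera has in their place "tool_from_camera" (4x4, takes a point from camera to tool coordinates, whose origin is the TCP and whose axes are the tool frame's). Camera axes: x right, y down, z forward; pixel columns grow to the right and rows downward; lengths in m; the calibration is good to about 2 mm. A picture is of the moment at which its call begins: read the wrist's pose just before it. There is no depth.
- manip.finish_job(): hands the job in, once; it reports no verdict.
The state is a dict: "time_s": time; "joint_positions": joint angles; "qd": joint speeds; "effort": joint torques, N m; "ee_pos": TCP position; "tool_rot": TCP orientation; "wrist_force": force on the tool from outside, world axes, zero at the start; "torque": the same for the moment, N m; "finger_gap": finger opening in m.
Only numpy, scipy, OpenCV 4.12 (cv2) and the standard library are available. Lean on these libraries where they do the work, as an engineer would, in place of code of your own. Each camera call takes 0.05 s, during which the arm holds its last target. There are 200 camera calls.

## Task

Push the wash-bottle caddy forward by its blue bar, wheels on the bench, until all four castors trail straight, before its nose enters the yellow-lined bay; then steer it in centrally and square, the last stretch straight ahead so that the castors are still trailing when it stops. Ease its nose onto the sampler's two rubber buffers, press it home gently with about 5 N (never 10 N) for a second, then let go so that it stays resting against them. Do not tip the bottles or disturb the things standing around.

Things in the scene. Friction and masses are not known exactly. Their poses are not given: they have to be found in the camera images.
- caddy: Grey wash-bottle caddy, about 0.85 kg loaded: tray 200 long x 160 wide x 50 mm deep, underside 42 mm above the bench, on four swivel castors; two bottles stand in its front half, tops at 161 mm. Origin on the bench under the tray's centre; x points forward to its nose, y to its left, z up. Rolling resistance about 1.2 N: it stays where it is left only if pushed by less than that.
- push_bar (a point): Centre of the caddy's blue push bar, at x = -150, z = 115 mm in the caddy's frame. Flat bar 16 mm thick (along the caddy's x), 130 mm long (along its y), 22 mm high; 42 mm of clear air between it and the tray's rear wall, open above and below, held by two steel arms at y = +-58 mm. It may be pinched from above across its 16 mm, or pushed from behind.
- caddy_nose (a point): Middle of the caddy's black rubber nose strip, the foremost face (x = 104, z = 70 mm in the caddy's frame); strip 130 mm wide, 24 mm high. Axes as the caddy's.
- castor_fl (a joint): Swivel angle of the front left castor (rad) about the vertical: 0 = its wheel (30 mm dia, 12 wide) trails straight behind its pivot, for the caddy rolling forward; positive anticlockwise from above; turns without end. Pivot at x = 75, y = 60 mm of the caddy, trail 14 mm: rolling on straight for about 60 mm swings any castor straight.
- castor_fr (a joint): The same for the front right castor, pivot at x = 75, y = -60 mm.
- castor_rl (a joint): The same for the rear left castor, pivot at x = -75, y = 60 mm.
- castor_rr (a joint): The same for the rear right castor, pivot at x = -75, y = -60 mm.
- sampler: Carousel autosampler, fixed on the bench: dark and white plinth 280 x 340 x 110 mm with a dark carousel of blue-capped vials, 225 mm high in all. Origin on the bench at the middle of the plinth's front face; x points into the sampler, the way the caddy drives in, y to the left of that.
- stop_mount (a point): Middle of the plinth's face at buffer height (z = 70 mm), axes as the sampler's. Before it is an aluminium stop bar on a screw adjuster with two domed black rubber buffers at y = +-45 mm. The bar is set by hand: both tips stand equally far out, anywhere from 44 to 72 mm before the face; not measured, to be felt. Each buffer is sprung, about 5 N/mm, and bottoms after 6.5 mm.
- bay_mouth (a point): Middle of the bay's mouth on the bench, 220 mm before the plinth's face, axes as the sampler's. Two yellow lines, inner edges 190 mm apart, run from here to 30 mm before the face.
- wash_bottle: Brown closed bottle, blue cap, 60 mm dia, 115 mm high, loose in the caddy's insert; origin at the centre of its underside, z up.
- waste_bottle: Pale closed bottle, blue cap, 60 mm dia, 115 mm high, loose in the caddy's insert; origin at the centre of its underside, z up.
- vial_rack: Bystander: blue rack of vials, 110 x 55 mm, 63 mm high; origin at the centre of its underside.
- cap_jar: Bystander: clear jar with white lid, 54 mm dia, 70 mm high; origin at the centre of its underside.
- beaker: Bystander: glass beaker, 60 mm dia, 80 mm high; origin at the centre of its underside.
Not all that is in view belongs to the job. What is shaped like the wash_bottle but orange is not meant.

How it is judged (in metres and radians):
On the way, in this order (a step that is already met when the one before it is completed fails the run):
1. rolled forward until all four castors trail straight (within 0.25 rad), the nose still outside the yellow-lined bay (value of joint castor_fl between -0.25 and 0.25 rad and value of joint castor_fr between -0.25 and 0.25 rad and value of joint castor_rl between -0.25 and 0.25 rad and value of joint castor_rr between -0.25 and 0.25 rad and distance of caddy from where it was at the start of the episode above 0.03 m and x of caddy_nose in the frame of sampler below -0.22 m), for 0.05 s.
2. nose held pressed lightly (more than 2 N) on the buffers for 0.3 s, central within 10 mm and square within 0.06 rad (contact force between sampler and caddy above 2 N and angle between the x axis of caddy and the x axis of sampler, either way round below 0.06 rad and y of caddy_nose in the frame of sampler between -0.01 and 0.01 m), for 0.3 s.
At the end, for the whole second after the job is handed in: the released caddy stands at rest in the bay, central within 10 mm, square within 0.06 rad, its nose still resting against the buffers (more than 0.1 N), all castors within 0.35 rad of trailing straight, both bottles upright in it (contact force between sampler and caddy above 0.1 N and angle between the x axis of caddy and the x axis of sampler, either way round below 0.06 rad and y of caddy_nose in the frame of sampler between -0.01 and 0.01 m and value of joint castor_fl between -0.35 and 0.35 rad and value of joint castor_fr between -0.35 and 0.35 rad and value of joint castor_rl between -0.35 and 0.35 rad and value of joint castor_rr between -0.35 and 0.35 rad and linear speed of caddy below 0.01 m/s and angle between each of wash_bottle, waste_bottle's own z axis and vertical below 0.15 rad); the robot touches nothing.
It fails at once if the sampler is bumped or leaned on with more than 10 N (contact force between sampler and caddy above 10 N).
It fails at once if the caddy is lifted off its wheels or tipped (height (world z) of caddy above 0.008 m or angle between caddy's own z axis and vertical above 0.08 rad).
It fails at once if a bottle on the caddy is tipped (angle between any of wash_bottle, waste_bottle's own z axis and vertical above 0.3 rad).
It fails at once if a bystander is moved more than 15 mm (distance of any of vial_rack, cap_jar, beaker from where it was at the start of the episode above 0.015 m).
It also fails if it takes over 61 s, if anything falls off the work surface, if the arm or the gripper's body presses on something with over 40 N, if the wrist force passes 120 N, or if a joint passes its speed limit or range.

## Working session

There is one attempt and no reset: what is moved stays moved. The work goes in short steps, Python scripts to look and compute and a tool call to move; the robot and the scene stay as the last step left them, time stands still between calls to the robot, and variables do not carry over. Pictures are saved under pics/ and viewed, about 8 in all and at most 12, crops included, and the job is handed in when it is done.

Besides the shell and the picture viewer there is one more tool, called as a command line: name --argument value ..., lists and objects as JSON in quotes. servo_tool: Moves the arm, as the interface text tells. Its arguments: {"type":"object","properties":{"moves":{"type":"array"},"newtons":{"type":"number"}},"required":["moves"]}

```bash
mkdir -p pics; cat > h.py <<'E'
import numpy as np, cv2
from bench import manip
def shot(n,f):
    s=manip.sense(); g=manip.grab_frame(n); cv2.imwrite(f'pics/{f}.png',g['frame'][:,:,::-1]); np.savez(f'pics/{f}.npz',pos=s['ee_pos'],rot=s['tool_rot'],**g); return g
def ray(g,uv,z):
    K=np.array(g['camera_matrix']); R=cv2.Rodrigues(np.array(g['rvec'],float))[0]; t=np.array(g['tvec'],float).ravel()
    c=-R.T@t; uv=np.atleast_2d(np.array(uv,float)); d=(R.T@np.linalg.inv(K)@np.c_[uv,np.ones(len(uv))].T).T
    return c+d*((z-c[2])/d[:,2])[:,None]
def proj(g,P):
    return cv2.projectPoints(np.array(P,float).reshape(-1,3),np.array(g['rvec'],float),np.array(g['tvec'],float),np.array(g['camera_matrix']),None)[0][:,0]
E
python3 - <<'E'
from h import *
print(manip.sense(),manip.hold_point_z)
for n in('top','side'):
    g=shot(n,n+'0'); R=cv2.Rodrigues(np.array(g['rvec'],float))[0]; print(n,-R.T@np.array(g['tvec']).ravel(),R.round(2).tolist())
E
```

```text
{'time_s': 0.0, 'joint_positions': array([-79.05160488,  34.38566915,  -0.14429546,  91.68079526,
         0.10280384,  54.02287164,  -4.57348676]), 'qd': array([-0.11382488,  0.08324322,  0.07425368, -0.06231919,  0.01402153,
       -0.11153354,  0.07124871]), 'effort': array([ 3.01367372e-04, -7.76482916e+01,  1.56515770e+00, -2.58004993e+01,
        1.24156731e-02,  8.91115400e-03, -1.05870035e-05]), 'ee_pos': array([0.19172792, 0.69864196, 0.19070367]), 'tool_rot': array([1.79991284e+02, 8.87969218e-02, 7.46577136e+01]), 'wrist_force': array([-0.6139523 , -0.50445403, -0.07480054]), 'torque': array([-0.03803428, -0.03449857,  0.03263777]), 'finger_gap': 0.08543198855158664} 0.0187
top [0.47431784 0.04212456 1.34584554] [[0.01, -1.0, 0.02], [-1.0, -0.01, -0.08], [0.08, -0.02, -1.0]]
side [0.38374511 0.72827044 0.9479528 ] [[-0.97, -0.24, -0.01], [-0.18, 0.74, -0.65], [0.16, -0.63, -0.76]]
```

View pics/top0.png

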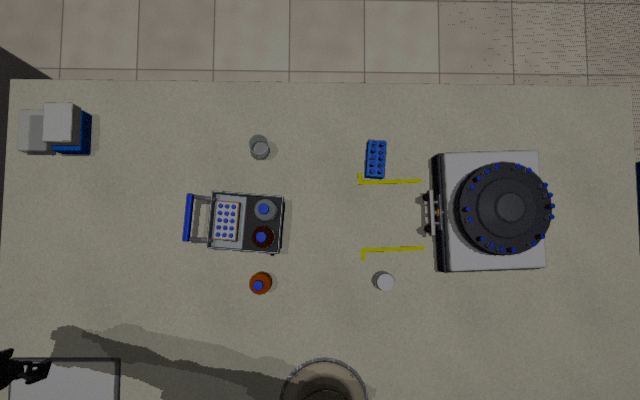

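View pics/side0.png

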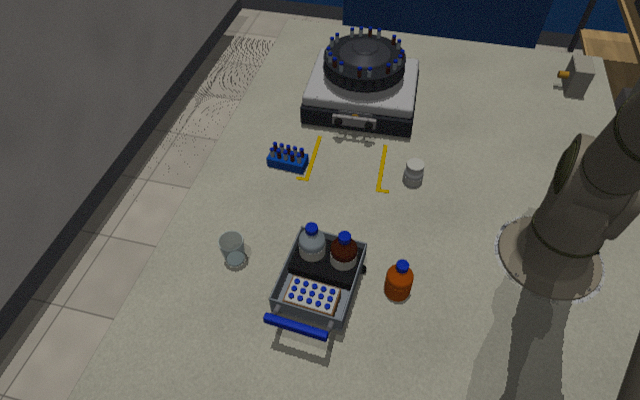

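The top view has caddy nose pointing right (world −y): bar at (188,218), bottles at (264,210) and (262,237), yellow lines at rows 182 and 249, buffers at column ~425, and bystanders beside the lane. The side view agrees.

```bash
python3 - <<'E'
from h import *
g=np.load('pics/top0.npz'); s=np.load('pics/side0.npz')
def masks(f):
    h=cv2.cvtColor(f,cv2.COLOR_RGB2HSV); return cv2.inRange(h,(22,140,100),(35,255,255)),cv2.inRange(h,(112,150,60),(125,255,255))
def rect(P): 
    r=cv2.minAreaRect(P[:,:2].astype(np.float32)*1000); return np.round(r[0],1),np.round(r[1],1),round(r[2],1)
def line(P):
    vx,vy,x,y=cv2.fitLine(P[:,:2].astype(np.float32),cv2.DIST_HUBER,0,.001,.001).ravel()
    if vy>0: vx,vy=-vx,-vy
    return np.degrees(np.arctan2(vy,vx)),(x,y)
for nm,c in(('top',g),('side',s)):
    Y,B=masks(c['frame'])
    for m,z,n in((Y,0,'yellow'),(B,.115,'blue')):
        k,l,st,ce=cv2.connectedComponentsWithStats(m)
        for i in range(1,k):
            if st[i,4]<80: continue
            v,u=np.nonzero(l==i); P=ray(c,np.c_[u,v],.126 if n=='blue' and nm=='top' else z)
            print(nm,n,st[i].tolist(),rect(P),line(P)[0].round(2))
            if n=='yellow':
                for w in(0,1): print('  ext y',P[:,1].min().round(4),P[:,1].max().round(4),'x',P[:,0].min().round(4),P[:,0].max().round(4))
# crop
f=cv2.resize(g['frame'][130:300,170:470],None,fx=2.6,fy=2.6,interpolation=cv2.INTER_CUBIC)
cv2.imwrite('pics/crop0.png',f[:,:,::-1])
E
```

```text
top yellow [358, 173, 63, 12, 275] (array([ 652.8, -193.9]), array([ 33.3, 187.2]), 0.5) -88.34
  ext y -0.2875 -0.1004 x 0.6355 0.6688
  ext y -0.2875 -0.1004 x 0.6355 0.6688
top yellow [361, 246, 64, 14, 274] (array([ 432. , -203.2]), array([ 32.6, 189.1]), 2.5) -85.99
  ext y -0.2971 -0.1091 x 0.412 0.4513
  ext y -0.2971 -0.1091 x 0.412 0.4513
top blue [183, 194, 10, 47, 259] (array([527.8, 371.6]), array([ 14.6, 124.5]), 85.9) -4.1
top blue [258, 204, 11, 10, 85] (array([551.9, 169.5]), array([24.3, 26.9]), 0.4) -99.97
top blue [256, 232, 11, 11, 92] (array([476.6, 175.1]), array([26.6, 26.4]), 45.6) -92.79
side yellow [296, 136, 26, 45, 212] (array([ 654.1, -195.7]), array([ 35. , 188.8]), 1.2) -89.02
  ext y -0.2903 -0.1011 x 0.6348 0.6698
  ext y -0.2903 -0.1011 x 0.6348 0.6698
side yellow [376, 145, 13, 48, 224] (array([ 440.6, -202.6]), array([ 32.9, 188.4]), 9.6) -85.86
  ext y -0.2978 -0.1097 x 0.409 0.451
  ext y -0.2978 -0.1097 x 0.409 0.451
side blue [305, 223, 13, 13, 120] (array([558.1, 139.8]), array([27.2, 33.6]), 13.8) -80.97
side blue [338, 231, 13, 13, 127] (array([480.9, 143.6]), array([26.8, 32.8]), 12.6) -85.51
side blue [397, 260, 12, 13, 124] (array([344.9, 187.5]), array([23.3, 30.6]), 7.9) -88.78
side blue [264, 313, 64, 28, 639] (array([529., 372.]), array([ 21.1, 130.5]), 85.7) -4.42
```

View pics/crop0.png

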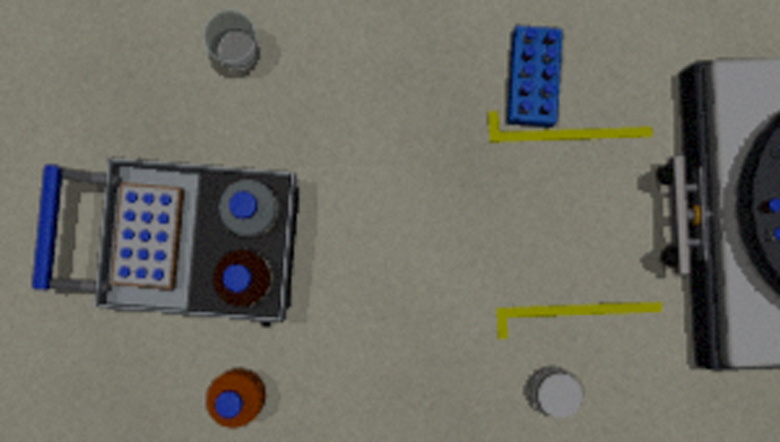

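```bash
python3 - <<'E'
from h import *
for n in('top','side'):
    g=np.load(f'pics/{n}0.npz'); h=cv2.cvtColor(g['frame'],cv2.COLOR_RGB2HSV)
    Y=cv2.inRange(h,(20,110,80),(36,255,255)); k,l,st,_=cv2.connectedComponentsWithStats(Y)
    L=[]
    for i in range(1,k):
        if st[i,4]<80: continue
        v,u=np.nonzero(l==i); P=ray(g,np.c_[u,v],0)[:,:2]
        Q=P[(P[:,1]<P[:,1].max()-.022)]
        p=np.polyfit(Q[:,1],Q[:,0],1); r=Q[:,0]-np.polyval(p,Q[:,1])
        print(n,'yaw',(-90-np.degrees(np.arctan(p[0]))).round(2),'x@-.1,-.2,-.3',np.polyval(p,[-.1,-.2,-.3]).round(4),'y',P[:,1].min().round(4),P[:,1].max().round(4),'sd',r.std().round(4)); L.append(p)
    m=(L[0]+L[1])/2; print(' centre x@-.1,-.2,-.3',np.polyval(m,[-.1,-.2,-.3]).round(4),'yaw',(-90-np.degrees(np.arctan(m[0]))).round(2))
# plinth top front edge (dark->white) in top view: scan rows
g=np.load('pics/top0.npz'); G=cv2.GaussianBlur(cv2.cvtColor(g['frame'],cv2.COLOR_RGB2GRAY),(3,3),0).astype(float)
E=[]
for v in list(range(160,188))+list(range(240,264)):
    r=G[v,425:450]; b=np.argmin(np.diff(r)); E.append((425+b+.5,v))
E=np.array(E); P=ray(g,E,.11); print('bench->dark edge at z.11',np.c_[E,P[:,:2].round(4)][::6])
p=np.polyfit(P[:,0],P[:,1],1); print('yaw of normal',-90+np.degrees(np.arctan(p[0])), 'y at x=.54',np.polyval(p,.54))
E
```

```text
top yaw -87.82 x@-.1,-.2,-.3 [0.6412 0.645  0.6488] y -0.2875 -0.0974 sd 0.0036
top yaw -87.5 x@-.1,-.2,-.3 [0.4384 0.4428 0.4471] y -0.2971 -0.1091 sd 0.0036
 centre x@-.1,-.2,-.3 [0.5398 0.5439 0.548 ] yaw -87.66
side yaw -87.82 x@-.1,-.2,-.3 [0.64   0.6438 0.6477] y -0.2903 -0.1005 sd 0.0036
side yaw -87.65 x@-.1,-.2,-.3 [0.4378 0.4419 0.446 ] y -0.2978 -0.109 sd 0.0035
 centre x@-.1,-.2,-.3 [0.5389 0.5429 0.5468] yaw -87.73
bench->dark edge at z.11 [[ 4.305e+02  1.600e+02  6.909e-01 -2.905e-01]
 [ 4.315e+02  1.660e+02  6.741e-01 -2.930e-01]
 [ 4.285e+02  1.720e+02  6.573e-01 -2.844e-01]
 [ 4.315e+02  1.780e+02  6.406e-01 -2.926e-01]
 [ 4.285e+02  1.840e+02  6.239e-01 -2.840e-01]
 [ 4.355e+02  2.420e+02  4.643e-01 -3.012e-01]
 [ 4.355e+02  2.480e+02  4.479e-01 -3.009e-01]
 [ 4.355e+02  2.540e+02  4.316e-01 -3.007e-01]
 [ 4.345e+02  2.600e+02  4.153e-01 -2.977e-01]]
yaw of normal -87.26385798354245 y at x=.54 -0.29467565358924186
```

servo_tool --moves '[[[0.034, -0.033, 0], 1.2, 0], [[0.034, -0.033, 0], 1.2, 0], [[0.034, -0.033, 0], 1.2, 0], [[0.034, -0.033, 0], 1.2, 0], [[0.034, -0.033, 0], 1.2, 0], [[0.034, -0.033, 0], 1.2, 0], [[0.034, -0.033, 0], 1.2, 0], [[0.034, -0.033, 0], 1.2, 0], [[0.034, -0.033, 0], 1.2, 0], [[0.034, -0.033, 0], 1.2, 0]]' --newtons 30

```text
time_s: 1.1
ee_pos: [0.5313, 0.3595, 0.1862]
tool_rot: [-179.6, 0.3, 88.0]
wrist_force: [0.7, -0.2, -0.1]
finger_gap: 0.0425
```

servo_tool --moves '[[[-0.003, 0.012, -0.0], -2.2, 0], [[0, 0, 0], 0, 0], [[0, 0, 0], 0, 0]]'

```text
time_s: 1.4
ee_pos: [0.536, 0.3605, 0.1851]
tool_rot: [-179.7, 0.6, 85.0]
wrist_force: [0.1, -0.3, 0.3]
finger_gap: 0.0428
```

```bash
python3 - <<'E'
from h import *
from scipy.spatial.transform import Rotation as Ro
s=manip.sense(); print({k:np.round(s[k],4) for k in('ee_pos','tool_rot','wrist_force','finger_gap')})
g=shot('wrist','w0'); T=np.array(g['tool_from_camera']); R=Ro.from_euler('xyz',s['tool_rot'],degrees=True).as_matrix()
h=cv2.cvtColor(g['frame'],cv2.COLOR_RGB2HSV); B=cv2.inRange(h,(112,150,50),(125,255,255))
k,l,st,_=cv2.connectedComponentsWithStats(B)
C=R@T[:3,3]+s['ee_pos']
for i in range(1,k):
    if st[i,4]<300: continue
    v,u=np.nonzero(l==i); d=(R@T[:3,:3]@np.linalg.inv(g['camera_matrix'])@np.c_[u,v,np.ones(len(u))].T).T
    P=C+d*((.126-C[2])/d[:,2])[:,None]; print(st[i].tolist(),cv2.minAreaRect((P[:,:2]*1000).astype(np.float32)))
E
```

```text
{'ee_pos': array([0.536 , 0.3605, 0.1851]), 'tool_rot': array([-179.7367,    0.5903,   85.0012]), 'wrist_force': array([ 0.0877, -0.2884,  0.2805]), 'finger_gap': np.float64(0.0428)}
[333, 96, 23, 88, 1838] ((495.75872802734375, 377.3355407714844), (14.676939964294434, 58.83055877685547), 86.16641998291016)
[0, 126, 44, 47, 1699] ((484.411376953125, 154.39772033691406), (28.9095401763916, 36.37704849243164), 69.1890869140625)
[335, 213, 20, 58, 822] ((570.7130126953125, 371.9608154296875), (13.755674362182617, 46.24154281616211), 85.30776977539062)
[14, 244, 42, 37, 1163] ((567.7359008789062, 134.6756134033203), (31.057144165039062, 30.65642738342285), 85.30973815917969)
[622, 298, 18, 51, 322] ((660.8461303710938, 594.25537109375), (48.61238479614258, 13.130362510681152), 9.926980018615723)
```

View pics/w0.png

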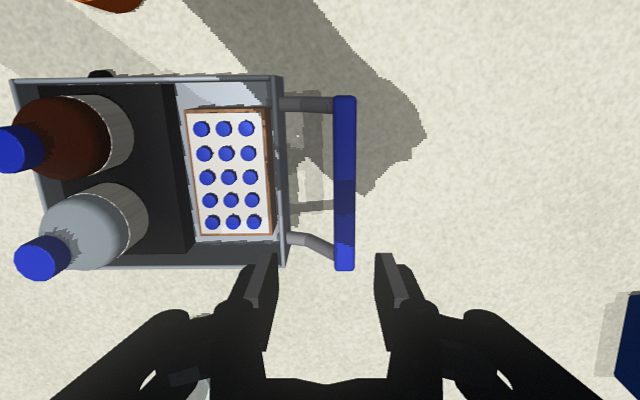

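servo_tool --moves '[[[-0.006, 0.012, 0], 0.8, 0], [[0, 0, 0], 0, 0], [[0, 0, 0], 0, 0], [[0, 0, 0], 0, 0]]'

```text
time_s: 1.85
ee_pos: [0.5256, 0.3777, 0.185]
tool_rot: [-179.6, 0.5, 86.4]
wrist_force: [-1.1, -0.1, 0.4]
finger_gap: 0.0429
```

servo_tool --moves '[[[0.003, -0.004, -0.01], -0.4, 0], [[0, 0, -0.012], 0, 0], [[0, 0, -0.012], 0, 0], [[0, 0, -0.01], 0, 0], [[0, 0, 0], 0, 0], [[0, 0, 0], 0, 0]]'

```text
time_s: 2.45
ee_pos: [0.5282, 0.3722, 0.1356]
tool_rot: [-179.6, 0.6, 85.9]
wrist_force: [0.0, 0.9, -0.3]
finger_gap: 0.0425
```

servo_tool --moves '[[[0, 0, -0.009], 0, 0], [[0, 0, -0.009], 0, 0], [[0, 0, -0.009], 0, 0], [[0, 0, -0.006], 0, 0], [[0, 0, 0], 0, 0], [[0, 0, 0], 0, 0]]'

```text
time_s: 3.05
ee_pos: [0.5284, 0.3725, 0.0999]
tool_rot: [-179.6, 0.6, 86.0]
wrist_force: [-0.2, -0.3, -0.6]
finger_gap: 0.0427
```

```bash
python3 - <<'E'
from h import *
s=manip.sense(); print(s['ee_pos'],s['tool_rot'])
shot('wrist','w1')
E
```

```text
[0.52842737 0.37248226 0.09989307] [-179.57631592    0.62160989   85.95039732]
```

View pics/w1.png

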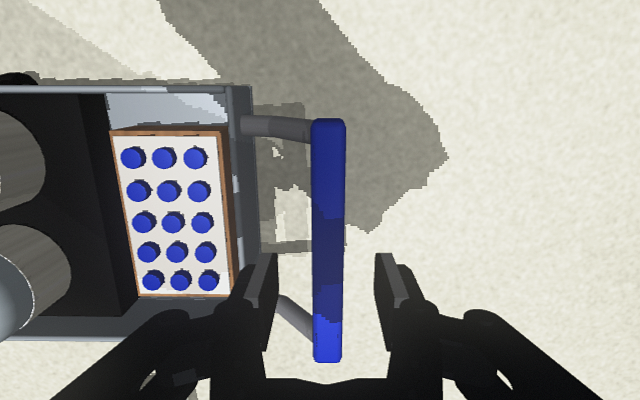

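Bar (column ~328, rows 118–362) lies centred between the jaws (275–380). Closing.

servo_tool --moves '[[[0, 0, -0.003], 0, -0.3], [[0, 0, 0], 0, -0.4], [[0, 0, 0], 0, -0.5], [[0, 0, 0], 0, -0.7], [[0, 0, 0], 0, -1], [[0, 0, 0], 0, -1], [[0, 0, 0], 0, -1], [[0, 0, 0], 0, -1]]' --newtons 40

```text
time_s: 3.9
ee_pos: [0.529, 0.3729, 0.098]
tool_rot: [-179.7, 0.5, 85.9]
wrist_force: [-0.7, 0.1, 0.6]
finger_gap: -0.0004
```

```bash
python3 - <<'E'
from h import *
a=shot('wrist','w2')['frame']; b=shot('side','side1')['frame']
s=manip.sense(); print(s['ee_pos'],s['finger_gap'],s['wrist_force'])
cv2.imwrite('pics/c2.png',np.vstack([a[150:400,100:500],cv2.resize(b[210:350,240:440],None,fx=2,fy=2)])[:,:,::-1])
E
```

```text
[0.52907984 0.37290376 0.09802279] 2.878689007058297e-05 [-0.16023236  0.04342438 -0.57299323]
```

View pics/c2.png

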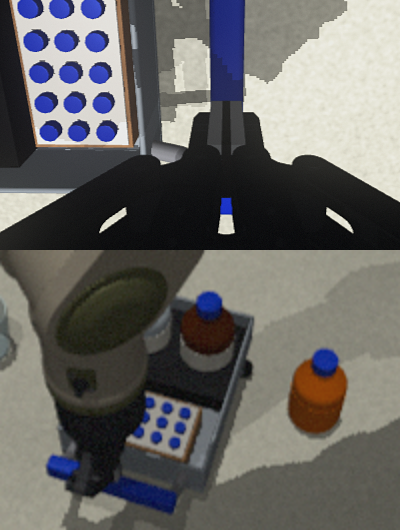

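```bash
python3 - <<'E'
from h import *
from scipy.spatial.transform import Rotation as Ro
g=np.load('pics/side1.npz'); w=np.load('pics/w2.npz'); w0=np.load('pics/w0.npz')
for z in(.098,.115,.126,.14): print(z,proj(g,[.529,.373,z]).round(1))
print('bar ends now', proj(g,[[.464,.377,.115],[.594,.368,.115]]).round(1))
for n in('side0','side1'):
    q=np.load(f'pics/{n}.npz'); h=cv2.cvtColor(q['frame'],cv2.COLOR_RGB2HSV); B=cv2.inRange(h,(112,150,60),(125,255,255)); B[:295]=0
    v,u=np.nonzero(B); print(n,u.min(),u.max(),v.min(),v.max(),len(u))
print('tip px in side guess (282,330): at z.098/.126', ray(g,[[282,330]],.098),ray(g,[[282,330]],.126))
T=w['tool_from_camera']; Ti=np.linalg.inv(T); K=w['camera_matrix']
for p in([0,0,0],[0,0,-.0187],[.0425,0,-.013],[0,.011,0]):
    c=Ti@np.r_[p,1]; u=K@c[:3]/c[2]; print(p,u.round(1),'depth',c[2].round(3))
# triangulate bar ends from w0, w1 (camera moved in z)
print(T.round(3).tolist())
E
```

```text
0.098 [[295.  330.3]]
0.115 [[294.6 326.6]]
0.126 [[294.3 324.1]]
0.14 [[294.  320.9]]
bar ends now [[326.9 336.3]
 [263.4 316.7]]
side0 264 332 295 340 780
side1 264 332 295 340 547
tip px in side guess (282,330): at z.098/.126 [[0.55396991 0.37843792 0.098     ]] [[0.54836219 0.38996245 0.126     ]]
[0, 0, 0] [323.5 231.5   1. ] depth 0.198
[0, 0, -0.0187] [323.3 246.1   1. ] depth 0.18
[0.0425, 0, -0.013] [404.8 241.3   1. ] depth 0.185
[0, 0.011, 0] [323.6 249.4   1. ] depth 0.201
[[1.0, -0.001, 0.0, 0.001], [0.0, 0.951, 0.31, -0.078], [-0.0, -0.31, 0.951, -0.182], [0.0, 0.0, 0.0, 1.0]]
```

The shut fingers passed above the bar. From pixel scale their visible tips sit about 35 mm short of the reported TCP. I'll open and go lower, watching force.

servo_tool --moves '[[[0, 0, 0], 0, 0], [[0, 0, 0], 0, 0], [[0, 0, 0], 0, 0], [[0, 0, 0], 0, 0], [[0, 0, -0.006], 0, 0], [[0, 0, -0.006], 0, 0], [[0, 0, -0.004], 0, 0], [[0, 0, 0], 0, 0], [[0, 0, 0], 0, 0]]'

```text
time_s: 4.9
ee_pos: [0.5287, 0.3727, 0.0799]
tool_rot: [-179.6, 0.6, 85.9]
wrist_force: [0.5, 0.0, -0.5]
finger_gap: 0.0428
```

```bash
python3 - <<'E'
from h import *
g=np.load('pics/w2.npz'); print(g['camera_matrix'].tolist())
a=shot('wrist','w3')['frame']; s=manip.sense(); print(s['ee_pos'],s['finger_gap'],s['wrist_force'])
f=np.hstack([g['frame'][200:400,220:420],a[200:400,220:420]]); cv2.imwrite('pics/c3.png',cv2.resize(f,None,fx=2,fy=2,interpolation=cv2.INTER_CUBIC)[:,:,::-1].clip(0,130)*1.9)
E
```

```text
[[354.95381769041563, 0.0, 325.8364284687674], [0.0, 354.95381769041563, 199.60605090352496], [0.0, 0.0, 1.0]]
[0.52868011 0.37272396 0.07995064] 0.042556462033022796 [ 0.13234555  0.83725895 -1.07317639][ WARN:0@1.147] global loadsave.cpp:1063 imwrite_ Unsupported depth image for selected encoder is fallbacked to CV_8U.
```

View pics/c3.png

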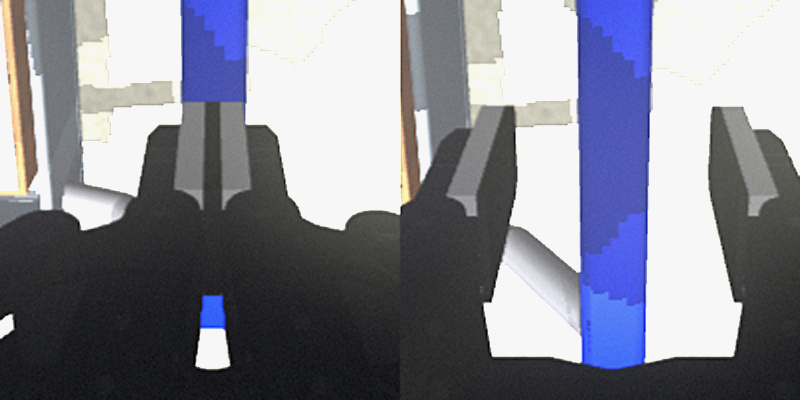

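Left shows the shut pads about 12 mm above the bar; right shows the bar (columns 580–648) cleanly between the open pads, tips now roughly at bar-top level. Going 25 mm lower, then pinching.

servo_tool --moves '[[[0, 0, -0.006], 0, 0], [[0, 0, -0.006], 0, 0], [[0, 0, -0.006], 0, 0], [[0, 0, -0.004], 0, 0], [[0, 0, 0], 0, 0], [[0, 0, 0], 0, -0.3], [[0, 0, 0], 0, -0.4]]'

```text
time_s: 5.65
ee_pos: [0.5287, 0.3727, 0.0558]
tool_rot: [-179.6, 0.6, 85.9]
wrist_force: [-0.1, -0.1, 0.3]
finger_gap: 0.0257
```

servo_tool --moves '[[[0, 0, 0], 0, -0.5], [[0, 0, 0], 0, -0.6], [[0, 0, 0], 0, -0.8], [[0, 0, 0], 0, -1], [[0, 0, 0], 0, -1], [[0, 0, 0], 0, -1]]' --newtons 40

```text
time_s: 6.25
ee_pos: [0.5289, 0.373, 0.0563]
tool_rot: [-179.7, 0.5, 85.9]
wrist_force: [0.1, 0.1, -1.0]
finger_gap: 0.0156
```

servo_tool --moves '[[[-0.0001, -0.002, 0], 0, -1], [[-0.0003, -0.004, 0], 0, -1], [[-0.0004, -0.006, 0], 0, -1], [[-0.0004, -0.006, 0], 0, -1], [[-0.0004, -0.006, 0], 0, -1], [[-0.0004, -0.006, 0], 0, -1], [[-0.0004, -0.006, 0], 0, -1]]'

```text
time_s: 6.95
ee_pos: [0.5263, 0.3359, 0.0565]
tool_rot: [-179.7, 0.4, 86.0]
wrist_force: [0.0, 0.8, -1.6]
finger_gap: 0.0157
```

servo_tool --moves '[[[0, -0.006, 0], 0.6, -1], [[0, -0.006, 0], 0.6, -1], [[0, -0.006, 0], 0.6, -1], [[0, -0.006, 0], 0.6, -1], [[0, -0.006, 0], 0.6, -1], [[0, -0.006, 0], 0.6, -1], [[0, -0.006, 0], 0.6, -1], [[0, -0.006, 0], 0.6, -1], [[0, -0.006, 0], 0.6, -1], [[0, -0.004, 0], 0.6, -1]]'

```text
time_s: 7.95
ee_pos: [0.5259, 0.2716, 0.0565]
tool_rot: [-179.7, 0.4, 92.5]
wrist_force: [-0.9, 1.1, -2.3]
finger_gap: 0.0154
```

servo_tool --moves '[[[0, -0.002, 0], 0, -1], [[0, 0, 0], 0, -1]]'

```text
time_s: 8.15
ee_pos: [0.5261, 0.2684, 0.0565]
tool_rot: [-179.7, 0.5, 92.5]
wrist_force: [0.1, 0.5, -2.8]
finger_gap: 0.0157
```

```bash
cat > m.py <<'E'
from h import *
import sys
def meas(name):
    s=manip.sense(); g=shot('top',name); print(s['time_s'],np.round(s['ee_pos'],4),np.round(s['tool_rot'],2),np.round(s['wrist_force'],1))
    h=cv2.cvtColor(g['frame'],cv2.COLOR_RGB2HSV); B=cv2.inRange(h,(112,150,60),(125,255,255))
    k,l,st,ce=cv2.connectedComponentsWithStats(B)
    for i in range(1,k):
        if 55<st[i,4]<400 and 180<ce[i,0]<430 and ce[i,1]>150: print('blue',st[i].tolist(),ray(g,ce[i],.161)[0][:2].round(4))
    f=cv2.resize(g['frame'][130:300,170:470],None,fx=2.6,fy=2.6,interpolation=cv2.INTER_CUBIC); cv2.imwrite(f'pics/{name}c.png',f[:,:,::-1])
meas(sys.argv[1])
E
python3 m.py t1
```

```text
8.15 [0.5261 0.2684 0.0565] [-179.65    0.46   92.46] [ 0.1  0.5 -2.8]
blue [297, 196, 10, 11, 83] [0.5707 0.0656]
blue [298, 224, 10, 11, 91] [0.497  0.0624]
blue [253, 281, 10, 9, 72] [0.3514 0.1772]
```

View pics/t1c.png

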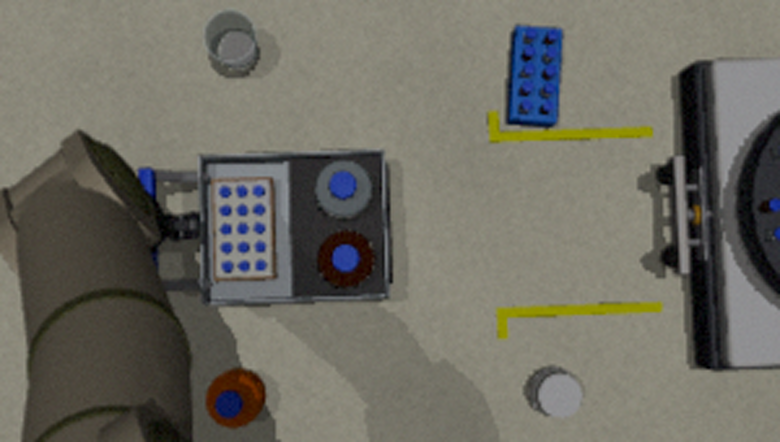

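servo_tool --moves '[[[0.0001, -0.004, -0.0003], -0.2, -1], [[0.0002, -0.008, 0], 0, -1], [[0.0002, -0.008, 0], 0, -1], [[0.0002, -0.008, 0], 0, -1], [[0.0002, -0.008, 0], 0, -1], [[0.0002, -0.008, 0], 0, -1], [[0.0002, -0.008, 0], 0, -1], [[0.0002, -0.008, 0], 0, -1], [[0.0002, -0.008, 0], 0, -1], [[0.0002, -0.007, 0], 0, -1]]'

```text
time_s: 9.2
ee_pos: [0.5286, 0.1883, 0.0564]
tool_rot: [-179.7, 0.4, 92.3]
wrist_force: [-0.2, 1.5, -1.1]
finger_gap: 0.0156
```

servo_tool --moves '[[[0.0002, -0.006, 0], 0, -1], [[0.0002, -0.004, 0], 0, -1], [[0.0, -0.002, 0], 0, -1], [[0, 0, 0], 0, -1]]'

```text
time_s: 9.6
ee_pos: [0.529, 0.1737, 0.0564]
tool_rot: [-179.7, 0.4, 92.3]
wrist_force: [1.0, 0.6, -1.7]
finger_gap: 0.0157
```

```bash
python3 m.py t2; python3 - <<'E'
from h import *
g=np.load('pics/t1.npz'); print('buffers approx',ray(g,[[424.6,196.2],[427.7,228.8]],.07))
h=g['frame'][185:240,415:445].astype(int).sum(2); print(h[::3,::2])
E
```

```text
9.6 [0.529  0.1737 0.0564] [-179.71    0.44   92.26] [ 1.   0.6 -1.7]
blue [333, 195, 10, 11, 85] [ 0.573  -0.0287]
blue [334, 223, 10, 11, 92] [ 0.4998 -0.0319]
buffers approx [[ 0.59365992 -0.28293652  0.07      ]
 [ 0.50104233 -0.29061363  0.07      ]]
[[415 393 387 382 392 405 413 287 238  42  31  22 114  87 138]
 [394 390 400 401 406 380 393 286 237  70  26  32 101  88 143]
 [393 383 391 404 401 400 201 291 399 165  47  34  71 138 117]
 [390 400 402 237 134  69  45 264 406 177   5  38 208 146 137]
 [385 286 223 228  38  13   5 224 411 186  39  88 255 161 110]
 [282 242 225 237 172  46  37 166 413 217  82 123 241 169 104]
 [374 260 237 232 218 349 194 130 413 268 120 142 196 165  87]
 [403 403 407 270 231 343 212 121 408 278  15  91 149 184  70]
 [409 423 399 275 234 372 220 105 409 354  21 168 169 196  82]
 [399 403 403 279 242 380 282 126 403 365 300 203 185 297 209]
 [417 406 403 287 230 232 182 114 400 359  69 149 123 207  77]
 [402 406 395 272 222 362 314 130 384 381  68  71  93 226  83]
 [394 392 399 282 237 256 349 121 366 393 111  78 104 224  99]
 [389 396 399 283 227 233 132  93 331 398 171 143 114 257  77]
 [385 393 283 232 232  41  36  35 301 407 164  12 107 306  80]
 [393 237 238 239 183  44  39  41 271 406 171  10  48 130 146]
 [402 370 231 232 238 186 312 147 239 408 182   4  17  71 140]
 [396 392 405 395 226 231 399 338 313 174 117  17  50  63 149]
 [393 396 394 396 401 397 408 392 410 225 138  10  18  57 142]]
```

Step-1 state: castors have trailed about 95 mm straight, nose at y≈−0.08 (mouth −0.105), caps' midpoint within 1 mm of the centre line. Driving in to just short of the buffers' earliest position.

servo_tool --moves '[[[0.0001, -0.004, 0], 0, -1], [[0.0003, -0.008, 0], 0, -1], [[0.0003, -0.008, 0], 0, -1], [[0.0003, -0.008, 0], 0, -1], [[0.0003, -0.008, 0], 0, -1], [[0.0003, -0.008, 0], 0, -1], [[0.0003, -0.008, 0], 0, -1], [[0.0003, -0.008, 0], 0, -1], [[0.0003, -0.008, 0], 0, -1], [[0.0003, -0.007, 0], 0, -1]]'

```text
time_s: 10.65
ee_pos: [0.5311, 0.0937, 0.0564]
tool_rot: [-179.7, 0.4, 92.3]
wrist_force: [-0.0, 1.6, -1.4]
finger_gap: 0.0155
```

servo_tool --moves '[[[0.0003, -0.008, 0], 0, -1], [[0.0003, -0.008, 0], 0, -1], [[0.0003, -0.008, 0], 0, -1], [[0.0003, -0.008, 0], 0, -1], [[0.0003, -0.006, 0], 0, -1], [[0.0002, -0.005, 0], 0, -1], [[0.0001, -0.003, 0], 0, -1], [[0, -0.001, 0], 0, -1], [[0, 0, 0], 0, -1], [[0, 0, 0], 0, -1]]'

```text
time_s: 11.65
ee_pos: [0.5328, 0.041, 0.0563]
tool_rot: [-179.6, 0.4, 92.3]
wrist_force: [-0.2, -0.2, -1.4]
finger_gap: 0.0153
```

```bash
python3 m.py t3; python3 - <<'E'
from h import *
g=np.load('pics/t3.npz'); shot('side','side3')
f=g['frame'][180:245,345:445]; cv2.imwrite('pics/c4.png',cv2.resize(f,None,fx=7,fy=7,interpolation=cv2.INTER_CUBIC)[:,:,::-1])
E
```

```text
11.65 [0.5328 0.041  0.0563] [-179.63    0.44   92.25] [-0.2 -0.2 -1.4]
blue [383, 194, 10, 11, 84] [ 0.5769 -0.161 ]
blue [384, 222, 11, 11, 92] [ 0.5032 -0.1643]
blue [253, 281, 10, 10, 78] [0.3513 0.1769]
```

View pics/c4.png

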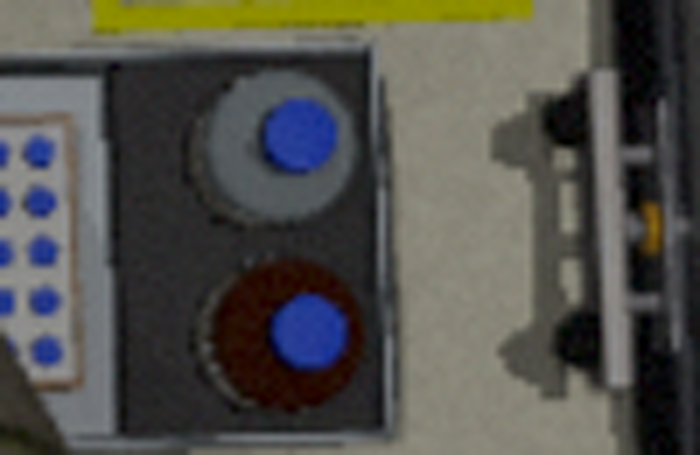

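servo_tool --moves '[[[0.0005, -0.004, 0], 0, -1], [[0.0006, -0.007, 0], 0, -1], [[0.0006, -0.007, 0], 0, -1], [[0.0006, -0.007, 0], 0, -1], [[0.0005, -0.007, 0], 0, -1], [[0.0004, -0.006, 0], 0, -1], [[0.0002, -0.005, 0], 0, -1], [[0.0002, -0.003, 0], 0, -1], [[0, -0.001, 0], 0, -1], [[0, 0, 0], 0, -1]]'

```text
time_s: 12.75
ee_pos: [0.5365, -0.0103, 0.0564]
tool_rot: [-179.6, 0.4, 92.2]
wrist_force: [0.5, 1.3, -0.6]
finger_gap: 0.0152
```

```bash
python3 m.py t4; python3 - <<'E'
from h import *
g=np.load('pics/t4.npz'); s=shot('side','side4')
a=cv2.resize(g['frame'][185:240,380:440],None,fx=8,fy=8,interpolation=cv2.INTER_CUBIC)
P=proj(s,[.547,-.28,.07])[0]; print(P)
u,v=P.round().astype(int); b=cv2.resize(s['frame'][v-28:v+27,u-20:u+25],None,fx=7,fy=8,interpolation=cv2.INTER_CUBIC)
cv2.imwrite('pics/c5.png',np.hstack([a,b])[:,:,::-1])
E
```

```text
12.75 [ 0.5365 -0.0103  0.0564] [-179.63    0.43   92.22] [ 0.5  1.3 -0.6]
blue [402, 193, 10, 11, 83] [ 0.5804 -0.212 ]
blue [403, 221, 11, 11, 92] [ 0.5067 -0.2155]
blue [253, 281, 10, 10, 77] [0.3513 0.1771]
[351.98006962 125.54099116]
```

View pics/c5.png

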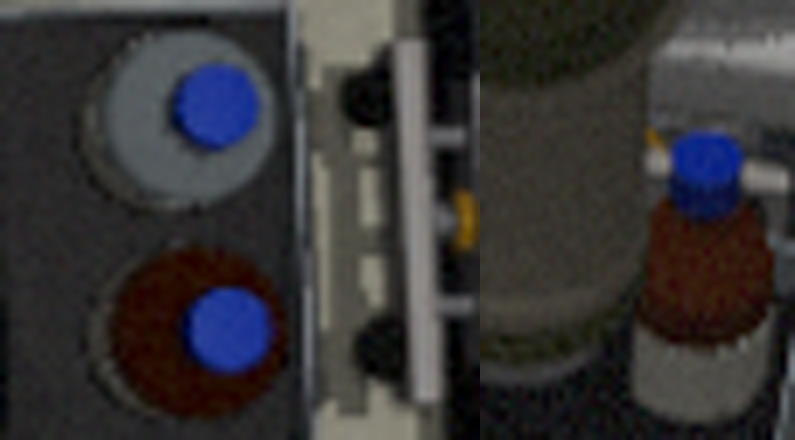

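Nose edge (columns ~302–314) to buffer tips (342–356) is ≈5 px ≈ 14 mm, square and central. Creeping on.

servo_tool --moves '[[[0, -0.001, 0], 0, -1], [[0.0, -0.0015, 0], 0, -1], [[0.0001, -0.0015, 0], 0, -1], [[0.0001, -0.0015, 0], 0, -1], [[0.0001, -0.001, 0], 0, -1], [[0, -0.0005, 0], 0, -1], [[0, 0, 0], 0, -1]]'

```text
time_s: 13.55
ee_pos: [0.5367, -0.0166, 0.0564]
tool_rot: [-179.6, 0.4, 92.3]
wrist_force: [-0.8, 1.9, -1.2]
finger_gap: 0.0157
```

servo_tool --moves '[[[0, -0.0006, 0], 0, -1], [[0.0, -0.0006, 0], 0, -1], [[0.0001, -0.0006, 0], 0, -1], [[0, -0.0005, 0], 0, -1], [[0, 0, 0], 0, -1], [[0, 0, 0], 0, -1]]'

```text
time_s: 14.15
ee_pos: [0.5368, -0.019, 0.0564]
tool_rot: [-179.6, 0.4, 92.3]
wrist_force: [-0.6, 1.5, -0.7]
finger_gap: 0.0151
```

servo_tool --moves '[[[0, -0.0005, 0], 0, -1], [[0.0, -0.0003, 0], 0, -1], [[0, 0, 0], 0, -1]]'

```text
time_s: 14.45
ee_pos: [0.5369, -0.0198, 0.0564]
tool_rot: [-179.6, 0.4, 92.3]
wrist_force: [0.2, 1.3, -0.6]
finger_gap: 0.0153
```

servo_tool --moves '[[[0, -0.0004, 0], 0, -1], [[0.0, -0.0003, 0], 0, -1], [[0, 0, 0], 0, -1]]'

```text
time_s: 14.75
ee_pos: [0.5369, -0.0205, 0.0564]
tool_rot: [-179.6, 0.4, 92.3]
wrist_force: [0.1, 1.9, -1.3]
finger_gap: 0.0152
```

servo_tool --moves '[[[0, -0.0003, 0], 0, -1], [[0.0, -0.0003, 0], 0, -1], [[0, 0, 0], 0, -1]]'

```text
time_s: 15.05
ee_pos: [0.5369, -0.0212, 0.0564]
tool_rot: [-179.6, 0.4, 92.3]
wrist_force: [0.5, 1.0, -1.1]
finger_gap: 0.0155
```

servo_tool --moves '[[[0, -0.0003, 0], 0, -1], [[0.0, -0.0003, 0], 0, -1], [[0, 0, 0], 0, -1]]'

```text
time_s: 15.35
ee_pos: [0.5369, -0.0218, 0.0564]
tool_rot: [-179.6, 0.4, 92.3]
wrist_force: [0.5, 2.0, -1.7]
finger_gap: 0.0154
```

servo_tool --moves '[[[0, -0.0003, 0], 0, -1], [[0.0, -0.0002, 0], 0, -1], [[0, 0, 0], 0, -1]]'

```text
time_s: 15.65
ee_pos: [0.537, -0.0224, 0.0564]
tool_rot: [-179.6, 0.4, 92.3]
wrist_force: [-0.4, 1.3, -0.2]
finger_gap: 0.0156
```

servo_tool --moves '[[[0, -0.0003, 0], 0, -1], [[0.0, -0.0002, 0], 0, -1], [[0, 0, 0], 0, -1]]'

```text
time_s: 15.95
ee_pos: [0.537, -0.0229, 0.0564]
tool_rot: [-179.6, 0.4, 92.3]
wrist_force: [0.4, 1.2, -1.2]
finger_gap: 0.0154
```

servo_tool --moves '[[[0, -0.0003, 0], 0, -1], [[0.0, -0.0003, 0], 0, -1], [[0, 0, 0], 0, -1]]'

```text
time_s: 16.25
ee_pos: [0.537, -0.0236, 0.0564]
tool_rot: [-179.6, 0.4, 92.3]
wrist_force: [0.3, 0.8, -1.0]
finger_gap: 0.0152
```

servo_tool --moves '[[[0, -0.0003, 0], 0, -1], [[0.0, -0.0003, 0], 0, -1], [[0, 0, 0], 0, -1]]'

```text
time_s: 16.55
ee_pos: [0.537, -0.0242, 0.0564]
tool_rot: [-179.6, 0.4, 92.3]
wrist_force: [0.2, 1.3, -1.1]
finger_gap: 0.0155
```

servo_tool --moves '[[[0, -0.0003, 0], 0, -1], [[0.0, -0.0003, 0], 0, -1], [[0, 0, 0], 0, -1]]'

```text
time_s: 16.85
ee_pos: [0.537, -0.0245, 0.0564]
tool_rot: [-179.6, 0.4, 92.4]
wrist_force: [-0.3, 2.5, -0.8]
finger_gap: 0.0152
```

servo_tool --moves '[[[0, -0.0003, 0], 0, -1], [[0, 0, 0], 0, -1]]'

```text
time_s: 17.05
ee_pos: [0.537, -0.0246, 0.0564]
tool_rot: [-179.6, 0.4, 92.4]
wrist_force: [-0.3, 1.5, -0.8]
finger_gap: 0.0156
```

servo_tool --moves '[[[0, -0.0004, 0], 0, -1], [[0, -0.0004, 0], 0, -1]]'

```text
time_s: 17.25
ee_pos: [0.537, -0.0247, 0.0564]
tool_rot: [-179.6, 0.3, 92.4]
wrist_force: [-0.5, 4.7, -0.2]
finger_gap: 0.0154
```

servo_tool --moves '[[[0, -0.0004, 0], 0, -1], [[0, -0.0004, 0], 0, -1]]'

```text
time_s: 17.45
ee_pos: [0.5369, -0.0248, 0.0564]
tool_rot: [-179.6, 0.3, 92.4]
wrist_force: [-0.3, 5.5, -0.8]
finger_gap: 0.0154
```

servo_tool --moves '[[[0, -0.0003, 0], 0, -1], [[0, -0.0003, 0], 0, -1], [[0, -0.0003, 0], 0, -1], [[0, -0.0003, 0], 0, -1]]'

```text
time_s: 17.85
ee_pos: [0.5369, -0.0248, 0.0564]
tool_rot: [-179.6, 0.2, 92.5]
wrist_force: [-0.0, 5.1, -1.1]
finger_gap: 0.0152
```

servo_tool --moves '[[[0, -0.0003, 0], -0.05, -1], [[0, -0.0003, 0], -0.05, -1], [[0, -0.0003, 0], -0.05, -1], [[0, -0.0003, 0], -0.05, -1], [[0, -0.0003, 0], -0.05, -1], [[0, -0.0003, 0], 0, -1], [[0, -0.0003, 0], 0, -1], [[0, -0.0003, 0], 0, -1]]'

```text
time_s: 18.65
ee_pos: [0.5369, -0.0248, 0.0565]
tool_rot: [-179.7, 0.1, 92.4]
wrist_force: [-0.1, 4.7, 0.3]
finger_gap: 0.0154
```

```bash
python3 m.py t5; python3 - <<'E'
from h import *
g=np.load('pics/t5.npz')
cv2.imwrite('pics/c6.png',cv2.resize(g['frame'][170:260,335:445],None,fx=6,fy=6,interpolation=cv2.INTER_CUBIC)[:,:,::-1])
E
```

```text
18.65 [ 0.5369 -0.0248  0.0565] [-1.7966e+02  1.0000e-01  9.2420e+01] [-0.1  4.7  0.3]
blue [408, 193, 10, 10, 84] [ 0.5815 -0.2271]
blue [409, 221, 11, 10, 89] [ 0.5077 -0.2302]
blue [253, 281, 10, 10, 77] [0.3511 0.1769]
```

View pics/c6.png

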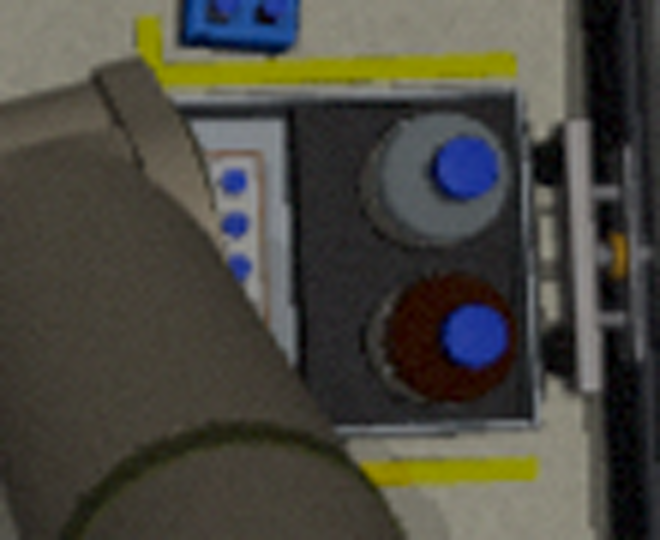

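Nose strip now on both buffers, caps' midpoint within 1 mm of the centre line, square. Easing off before release.

servo_tool --moves '[[[0, -0.0002, 0], 0, -1], [[0, -0.0001, 0], 0, -1], [[0, -0.0001, 0], 0, -1]]'

```text
time_s: 19.0
ee_pos: [0.5369, -0.0247, 0.0566]
tool_rot: [-179.7, 0.1, 92.5]
wrist_force: [-1.9, 5.4, -0.3]
finger_gap: 0.0154
```

servo_tool --moves '[[[0, 0, 0], 0, -1], [[0, 0, 0], 0, -1]]'

```text
time_s: 19.2
ee_pos: [0.5369, -0.0248, 0.0565]
tool_rot: [-179.7, 0.1, 92.4]
wrist_force: [0.1, 5.1, 0.0]
finger_gap: 0.0155
```

servo_tool --moves '[[[0, 0.0001, 0], 0, -1], [[0, 0.0001, 0], 0, -1], [[0, 0.0001, 0], 0, -1]]'

```text
time_s: 19.5
ee_pos: [0.5368, -0.0247, 0.0565]
tool_rot: [-179.7, 0.1, 92.4]
wrist_force: [-1.1, 4.0, -0.8]
finger_gap: 0.0154
```

servo_tool --moves '[[[0, 0.0002, 0], 0, -1], [[0, 0.0002, 0], 0, -1]]'

```text
time_s: 19.7
ee_pos: [0.5368, -0.0247, 0.0565]
tool_rot: [-179.6, 0.1, 92.4]
wrist_force: [0.1, 2.8, -0.9]
finger_gap: 0.0155
```

servo_tool --moves '[[[0, 0.0002, 0], 0, -1], [[0, 0.0001, 0], 0, -1]]'

```text
time_s: 19.9
ee_pos: [0.5368, -0.0247, 0.0564]
tool_rot: [-179.6, 0.1, 92.4]
wrist_force: [-0.5, 2.6, -0.3]
finger_gap: 0.0151
```

servo_tool --moves '[[[0, 0.0002, 0], 0, -1], [[0, 0.0002, 0], 0, -1]]'

```text
time_s: 20.1
ee_pos: [0.5368, -0.0246, 0.0564]
tool_rot: [-179.6, 0.2, 92.4]
wrist_force: [-0.1, 2.0, -0.6]
finger_gap: 0.0156
```

servo_tool --moves '[[[0, 0.0002, 0], 0, -1], [[0, 0.0002, 0], 0, -1]]'

```text
time_s: 20.3
ee_pos: [0.5367, -0.0246, 0.0564]
tool_rot: [-179.6, 0.2, 92.4]
wrist_force: [-0.2, 2.2, -1.3]
finger_gap: 0.0157
```

servo_tool --moves '[[[0, 0.0002, 0], 0, -1], [[0, 0.0002, 0], 0, -1]]'

```text
time_s: 20.5
ee_pos: [0.5368, -0.0245, 0.0564]
tool_rot: [-179.6, 0.2, 92.4]
wrist_force: [-0.3, 1.6, -1.1]
finger_gap: 0.0153
```

servo_tool --moves '[[[0, 0.0002, 0], 0, -1], [[0, 0.0001, 0], 0, -1]]'

```text
time_s: 20.7
ee_pos: [0.5368, -0.0246, 0.0564]
tool_rot: [-179.6, 0.2, 92.4]
wrist_force: [-0.4, 1.0, -0.8]
finger_gap: 0.0154
```

servo_tool --moves '[[[0, 0, 0], 0, -0.6], [[0, 0, 0], 0, -0.55], [[0, 0, 0], 0, -0.5], [[0, 0, 0], 0, -0.4], [[0, 0, 0], 0, -0.2], [[0, 0, 0], 0, 0], [[0, 0, 0], 0, 0], [[0, 0, 0], 0, 0]]'

```text
time_s: 21.5
ee_pos: [0.5371, -0.0259, 0.0567]
tool_rot: [-179.7, 0.3, 92.3]
wrist_force: [-0.0, 0.2, -0.5]
finger_gap: 0.043
```

servo_tool --moves '[[[0, 0.001, 0.004], 0, 0], [[0, 0, 0.01], 0, 0], [[0, 0, 0.012], 0, 0], [[0, 0, 0.015], 0, 0], [[0, 0, 0.02], 0, 0], [[0, 0, 0.02], 0, 0], [[0, 0, 0.02], 0, 0], [[0, 0, 0.01], 0, 0], [[0, 0, 0], 0, 0], [[0, 0, 0], 0, 0]]'

```text
time_s: 22.5
ee_pos: [0.5368, -0.0246, 0.1789]
tool_rot: [-179.9, 0.3, 92.3]
wrist_force: [0.3, 0.6, 0.0]
finger_gap: 0.0425
```

```bash
python3 m.py t6; python3 - <<'E'
from h import *
a,b=[np.load(f'pics/t{i}.npz')['frame'][170:260,335:445] for i in(5,6)]
# shift of the nose region between pressed and released
A,B=[np.float32(cv2.cvtColor(q[10:80,45:100],cv2.COLOR_RGB2GRAY)) for q in(a,b)]
print('shift px',cv2.phaseCorrelate(A,B))
cv2.imwrite('pics/c7.png',cv2.resize(b,None,fx=6,fy=6,interpolation=cv2.INTER_CUBIC)[:,:,::-1])
E
```

```text
22.5 [ 0.5368 -0.0246  0.1789] [-179.89    0.29   92.3 ] [0.3 0.6 0. ]
blue [407, 193, 11, 10, 82] [ 0.5814 -0.226 ]
blue [409, 221, 10, 11, 89] [ 0.5074 -0.2295]
blue [253, 281, 10, 10, 77] [0.3511 0.1769]
shift px ((-0.2313349957689823, 0.028953021884028374), 0.9021798407589948)
```

View pics/c7.png

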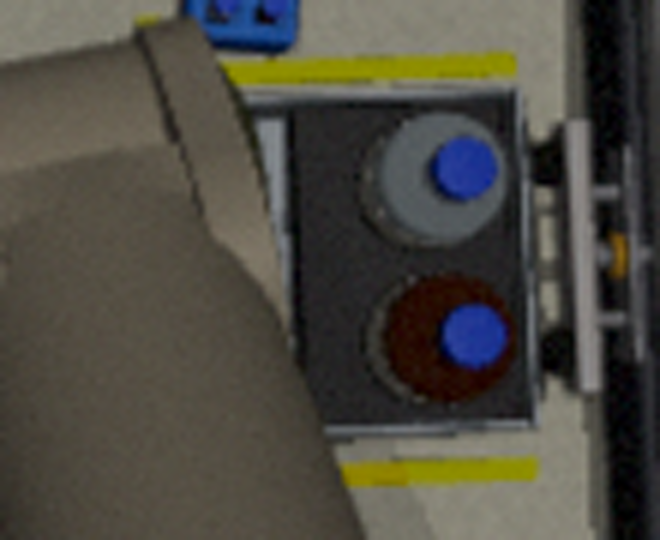

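Picture shows nose at the buffers, but the nose moved back ~0.6 mm against ~0.4 expected, so contact is doubtful. I'll straddle the bar loosely again, nudge it home with the rear finger only, and withdraw slowly.

servo_tool --moves '[[[0, 0, -0.01], 0, 0], [[0, 0, -0.016], 0, 0], [[0, 0, -0.016], 0, 0], [[0, 0, -0.016], 0, 0], [[0, 0, -0.016], 0, 0], [[0, 0, -0.014], 0, 0], [[0, 0, -0.012], 0, 0], [[0, 0, -0.008], 0, 0], [[0, 0, -0.003], 0, -0.2], [[0, 0, 0], 0, -0.4]]'

```text
time_s: 23.55
ee_pos: [0.5298, -0.024, 0.0507]
tool_rot: [-178.9, 0.2, 92.4]
wrist_force: [-0.8, -0.1, 0.4]
finger_gap: 0.0257
```

servo_tool --moves '[[[0, 0, 0], 0, -0.4], [[0, 0, 0], 0, -0.4], [[0, 0, 0], 0, -0.4]]'

```text
time_s: 23.85
ee_pos: [0.5303, -0.024, 0.0514]
tool_rot: [-179.0, 0.2, 92.4]
wrist_force: [-0.2, 0.4, 0.3]
finger_gap: 0.026
```

servo_tool --moves '[[[0.003, 0, 0.002], 0, -0.4], [[0.003, 0, 0.002], 0, -0.4], [[0, -0.001, 0], 0, -0.4], [[0, -0.001, 0], 0, -0.4], [[0, 0, 0], 0, -0.4]]'

```text
time_s: 24.35
ee_pos: [0.538, -0.0264, 0.0572]
tool_rot: [-179.2, 0.2, 92.4]
wrist_force: [0.0, 1.0, 0.5]
finger_gap: 0.0253
```

servo_tool --moves '[[[-0.0005, -0.0006, 0], 0, -0.4], [[0, -0.0004, 0], 0, -0.4], [[0, 0, 0], 0, -0.4]]'

```text
time_s: 24.65
ee_pos: [0.5371, -0.0276, 0.0571]
tool_rot: [-179.1, 0.2, 92.4]
wrist_force: [0.0, 0.2, 0.5]
finger_gap: 0.0259
```

servo_tool --moves '[[[0, -0.0005, 0], 0, -0.4], [[0, -0.0003, 0], 0, -0.4], [[0, 0, 0], 0, -0.4]]'

```text
time_s: 24.95
ee_pos: [0.537, -0.0284, 0.057]
tool_rot: [-179.1, 0.2, 92.4]
wrist_force: [-0.1, -0.3, -0.3]
finger_gap: 0.0255
```

servo_tool --moves '[[[0, -0.0003, 0], 0, -0.4], [[0, -0.0003, 0], 0, -0.4], [[0, -0.0002, 0], 0, -0.4]]'

```text
time_s: 25.25
ee_pos: [0.537, -0.029, 0.057]
tool_rot: [-179.1, 0.2, 92.4]
wrist_force: [-1.1, 2.8, 0.1]
finger_gap: 0.0256
```

servo_tool --moves '[[[0, -0.0003, 0], 0, -0.4], [[0, -0.0003, 0], 0, -0.4]]'

```text
time_s: 25.45
ee_pos: [0.537, -0.029, 0.057]
tool_rot: [-179.1, 0.2, 92.4]
wrist_force: [-0.6, 2.6, 0.0]
finger_gap: 0.0258
```

servo_tool --moves '[[[0, -0.0004, 0], 0, -0.4], [[0, -0.0004, 0], 0, -0.4]]'

```text
time_s: 25.65
ee_pos: [0.5371, -0.0291, 0.057]
tool_rot: [-179.1, 0.1, 92.5]
wrist_force: [-0.4, 3.5, 0.7]
finger_gap: 0.0258
```

servo_tool --moves '[[[0, -0.0004, 0], 0, -0.4], [[0, -0.0004, 0], 0, -0.4], [[0, -0.0003, 0], 0, -0.4], [[0, -0.0003, 0], 0, -0.4], [[0, -0.0003, 0], 0, -0.4], [[0, -0.0003, 0], 0, -0.4]]'

```text
time_s: 26.25
ee_pos: [0.5371, -0.0293, 0.057]
tool_rot: [-179.2, 0.0, 92.5]
wrist_force: [-1.0, 4.2, 1.1]
finger_gap: 0.0256
```

servo_tool --moves '[[[0, -0.0003, 0], 0, -0.4], [[0, -0.0003, 0], 0, -0.4], [[0, -0.0003, 0], 0, -0.4], [[0, -0.0003, 0], 0, -0.4], [[0, -0.0003, 0], 0, -0.4], [[0, -0.0003, 0], 0, -0.4], [[0, -0.0003, 0], 0, -0.4], [[0, -0.0003, 0], 0, -0.4]]'

```text
time_s: 27.05
ee_pos: [0.5372, -0.0292, 0.057]
tool_rot: [-179.2, -0.1, 92.7]
wrist_force: [-1.1, 5.2, 1.3]
finger_gap: 0.0258
```

```bash
python3 m.py t7
```

```text
27.05 [ 0.5372 -0.0292  0.057 ] [-1.7917e+02 -1.1000e-01  9.2670e+01] [-1.1  5.2  1.3]
blue [407, 193, 11, 10, 84] [ 0.5814 -0.2265]
blue [409, 221, 11, 10, 89] [ 0.5077 -0.2299]
blue [253, 281, 10, 10, 77] [0.3512 0.1768]
```

servo_tool --moves '[[[0, 0.0001, 0], 0, -0.4], [[0, 0.0001, 0], 0, -0.4], [[0, 0.0001, 0], 0, -0.4], [[0, 0.0001, 0], 0, -0.4], [[0, 0.0001, 0], 0, -0.4], [[0, 0.0001, 0], 0, -0.4], [[0, 0.0001, 0], 0, -0.4], [[0, 0.0001, 0], 0, -0.4], [[0, 0.0001, 0], 0, -0.4], [[0, 0.0001, 0], 0, -0.4]]'

```text
time_s: 28.1
ee_pos: [0.5371, -0.0291, 0.057]
tool_rot: [-179.2, -0.1, 92.6]
wrist_force: [-0.3, 3.2, -0.7]
finger_gap: 0.0256
```

servo_tool --moves '[[[0, 0.0001, 0], 0, -0.4], [[0, 0.0001, 0], 0, -0.4], [[0, 0.0001, 0], 0, -0.4], [[0, 0.0001, 0], 0, -0.4], [[0, 0.0001, 0], 0, -0.4], [[0, 0.0001, 0], 0, -0.4], [[0, 0.0001, 0], 0, -0.4], [[0, 0.0001, 0], 0, -0.4], [[0, 0.0001, 0], 0, -0.4], [[0, 0.0001, 0], 0, -0.4]]'

```text
time_s: 29.1
ee_pos: [0.5371, -0.0291, 0.057]
tool_rot: [-179.1, -0.0, 92.6]
wrist_force: [-0.3, 1.7, 0.8]
finger_gap: 0.0257
```

Slow withdrawal is working; continue at the same pace until free, then further.

servo_tool --moves '[[[0, 0.0001, 0], 0, -0.4], [[0, 0.0001, 0], 0, -0.4], [[0, 0.0001, 0], 0, -0.4], [[0, 0.0001, 0], 0, -0.4], [[0, 0.0001, 0], 0, -0.4], [[0, 0.0001, 0], 0, -0.4], [[0, 0.0001, 0], 0, -0.4], [[0, 0.0001, 0], 0, -0.4], [[0, 0.0001, 0], 0, -0.4], [[0, 0.0001, 0], 0, -0.4]]'

```text
time_s: 30.1
ee_pos: [0.537, -0.029, 0.0569]
tool_rot: [-179.1, 0.0, 92.5]
wrist_force: [-0.1, -0.1, -0.1]
finger_gap: 0.0256
```

servo_tool --moves '[[[0, 0.0002, 0], 0, -0.4], [[0, 0.0002, 0], 0, -0.4], [[0, 0.0002, 0], 0, -0.4], [[0, 0.0002, 0], 0, -0.4], [[0, 0.0002, 0], 0, -0.4], [[0, 0.0002, 0], 0, -0.4], [[0, 0.0002, 0], 0, -0.4], [[0, 0.0003, 0], 0, -0.4], [[0, 0.0003, 0], 0, -0.4], [[0, 0.0003, 0], 0, -0.4]]'

```text
time_s: 31.1
ee_pos: [0.537, -0.0271, 0.057]
tool_rot: [-179.1, 0.1, 92.5]
wrist_force: [0.8, 0.2, 1.1]
finger_gap: 0.0255
```

servo_tool --moves '[[[0, 0.001, 0], 0, -0.3], [[0, 0.001, 0], 0, -0.2], [[0, 0, 0], 0, -0.1], [[0, 0, 0.005], 0, -0.1], [[0, 0, 0.01], 0, -0.1], [[0, 0, 0.015], 0, -0.1], [[0, 0, 0.02], 0, -0.1], [[0, 0, 0.03], 0, -0.1], [[0, 0, 0.03], 0, -0.1], [[0, 0, 0], 0, -0.1]]'

```text
time_s: 32.1
ee_pos: [0.5362, -0.0247, 0.1745]
tool_rot: [-179.1, 0.1, 92.5]
wrist_force: [0.2, -0.3, 0.0]
finger_gap: 0.0384
```

```bash
python3 m.py t8; python3 - <<'E'
from h import *
F=[np.float32(cv2.cvtColor(np.load(f'pics/t{i}.npz')['frame'][180:250,385:423],cv2.COLOR_RGB2GRAY)) for i in(5,6,7,8)]
for j in(1,2,3): print('shift vs t5',cv2.phaseCorrelate(F[0],F[j]))
print('t7->t8',cv2.phaseCorrelate(F[2],F[3]))
for n in('top','side'): 
    a=np.load('pics/%s0.npz'%n)['frame']
g0=np.load('pics/top0.npz')['frame']; g8=np.load('pics/t8.npz')['frame']
for nm,(r,c) in dict(rack=((135,182),(360,392)),jar=((268,296),(370,400)),beaker=((130,164),(245,275))).items():
    print(nm,cv2.phaseCorrelate(*[np.float32(cv2.cvtColor(q[r[0]:r[1],c[0]:c[1]],cv2.COLOR_RGB2GRAY)) for q in(g0,g8)]))
E
```

```text
32.1 [ 0.5362 -0.0247  0.1745] [-1.7912e+02  7.0000e-02  9.2520e+01] [ 0.2 -0.3  0. ]
blue [407, 193, 11, 10, 83] [ 0.5814 -0.2264]
blue [409, 221, 10, 10, 88] [ 0.5076 -0.2295]
blue [253, 281, 10, 9, 75] [0.3514 0.1769]
shift vs t5 ((-0.36856437916646456, 0.1997077979402988), 0.8856272569961018)
shift vs t5 ((-0.14115114622264713, -0.044794446897441276), 0.8501256922880809)
shift vs t5 ((-0.290824853475808, 0.046223304422092326), 0.9685311588976119)
t7->t8 ((-0.21242986943502729, 0.1316548822978163), 0.872539864314927)
rack ((0.2963760242325435, -0.2658477951366329), 0.5765271792188287)
jar ((-5.119157536849233, -1.3404431001026254), 0.2926435973909166)
beaker ((-0.14530417067280688, 0.019295244751020846), 0.9931211802694533)
```

```bash
python3 - <<'E'
from h import *
shot('side','side9')
for n in('side0','side9'):
    g=np.load(f'pics/{n}.npz'); u,v=proj(g,[.36,-.13,.07])[0].round().astype(int); f=g['frame'][v-25:v+25,u-25:u+25]
    m=f.min(2)>150; y,x=np.nonzero(m); print(n,(u,v),m.sum(),x.mean()+u-25,y.mean()+v-25)
s=manip.sense(); print(s['time_s'],s['wrist_force'])
print(manip.finish_job())
E
```

```text
side0 (np.int64(410), np.int64(173)) 1 422.0 167.0
side9 (np.int64(410), np.int64(173)) 6 415.8333333333333 167.5
32.2 [-0.16558534 -0.19259579 -0.85941156]
the job is handed in; nothing more can be done
None
```

I pushed the caddy home and handed the job in at 32.2 s; no verdict was reported. My last checks give a good result except for two points I could not confirm.

**What I did:**
- I pinched the blue bar from above and rolled straight for about 37 mm. Then I turned the caddy onto the bay's centre line.
- I rolled about 95 mm straight and stopped with the nose about 25 mm outside the bay mouth. I inferred from this straight run that the castors trail straight; I could not see their angles.
- I drove in centrally and felt the buffers in steps of 0.6 mm or less. I held about 5 N at the wrist for about 1.4 s, then eased off and released.

**Second press:** After the first release the nose had crept back about 0.6 mm, more than the roughly 0.4 mm I expected. I nudged the caddy home again with the rear finger only, to about 5 N. I then backed off very slowly until the wrist read 0 N.

**Last checks:**
- **Position:** The caps' midpoint was within about 1 mm of the centre line. The heading was within about 0.5° of square. The bottles were upright.
- **Robot:** It was clear, with nothing touching the gripper.
- **Bystanders:** Rack and beaker showed no movement beyond image noise.

**Not confirmed:**
- **Buffer contact:** The final resting force cannot be measured. The picture shift on the last release was 0.2–0.3 px (about 0.6–0.8 mm), which is close to image noise.
- **Jar:** The automatic check was inconclusive. The top-view match was weak, probably because of the arm or its shadow, and the side-view mask found too few pixels. No contact force suggested the arm touched it.

**Mishap:** My first pinch closed above the bar, because the finger tips stand about 37 mm short of the reported TCP. It disturbed nothing, and I corrected it by going lower.

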